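Set the support leg of a bench press

TASK

The feed table of the bench press overhangs and must be propped. Slide the bearing plate flat on the bench until its square end is centred under the raised foot of the support jack, then wind the crank clockwise (seen from above) until the foot has met the plate and bears on it firmly, felt as the crank load rising by about two thirds above its free-running load; do not force it beyond that, let go of the crank and leave the other things on the bench alone.

Things in the scene. Friction and masses are not known exactly. Their poses are not given: they have to be found in the camera images.
- press_stand: fixed bench press; origin on the vertical jack axis at about bench level (the stand sits up to 3 mm high or low); x points from the jack to the dark base (x 140-290, y +-100 mm). Bracket and 170 mm wide feed table reach from jack to base, 103-145 mm high; press head from x = 215, 233 mm high. Jack: 42 mm tube, 62 mm square gear box, top at 191 mm. Round the foot the other three sides are open
- foot_spot (a point): the spot on the bench (within 3 mm of its surface) straight below the jack foot, on the jack axis. The foot: square steel, 50 x 50 x 10 mm, on a 26 mm leg with a thin stiff rubber buffer, its underside 31 to 60 mm above the bench at the start. Clockwise cranking lowers it 5 mm per rad, to about bench level: without the plate it bears on nothing. Self-locking: it keeps its load when let go
- crank: dark flat crank arm, 20 mm wide, top 206 mm above the bench, on the jack axis; origin on the axis at its underside. 3.9 to 10 rad clockwise before the foot meets the plate. Turning takes 0.45 N m (7.5 N at the handle) while the foot is free; each 12 N on the foot adds 1 N. Standing still the hand feels 2-5 N less, but the same rise. From touch to 120 N on the foot: only about 0.45 rad
- crank_handle: upright black round handle, 24 mm diameter, 60 mm tall, on the crank arm 60 mm from the jack axis; it spins freely on its pin, so it can be held fast as it goes round. Origin: centre of its underside, about 207 mm above the bench. Handle load for a well set foot: 10.5 to 15 N (35 to 90 N at the foot), best 12.5; 17.5 N (120 N at the foot) overstrains it
- bearing_plate: loose aluminium plate, 0.5 kg, 12 mm thick, lying flat on the bench: a square end 90 x 90 mm with a 50 mm wide neck. Origin: underside of the plate at the centre of the square end; x points from the neck to the square end. The neck reaches to x = -175 mm
- plate_lug (a point): grip point of the upright lug on the plate's neck: block 36 mm along the plate's x, 24 mm along its y, top 65 mm above the bench; this point is at x = -150 mm, y = 0, 42 mm above the plate's underside. Grip it across its 24 mm width from above and slide the plate; lifting makes the far end droop
- parts_tray: bystander: open orange tray, 90 x 120 x 45 mm. Origin: centre of its underside
- screwdriver: bystander: a screwdriver lying on the bench. Origin: underside, near its middle
- oil_bottle: bystander: white bottle, 52 mm in diameter, 120 mm tall, standing. Origin: centre of its underside
Mind the look-alikes: they are no part of the job. Leave any red or turquoise look-alike of the bearing_plate alone.

How it is judged:
On the way, in this order (a step that is already met when the one before it is completed fails the run):
1. the square end of the bearing plate lies flat on the bench, centred under the foot, the foot not yet on it (horizontal distance between bearing_plate and foot_spot below 0.016 m and height (world z) of bearing_plate below 0.004 m and angle between bearing_plate's own z axis and vertical below 0.06 rad and contact force between press_stand and bearing_plate below 1 N), for 0.2 s.
2. the foot is wound down and bears on the plate with at least 35 N (contact force between press_stand and bearing_plate above 35 N), for 0.2 s.
At the end, for the whole second after the job is handed in: The square end of the plate lies flat on the bench with its centre within 18 mm of the jack axis, the foot bears on it with 35 to 90 N, and crank and plate are at rest (horizontal distance between bearing_plate and foot_spot below 0.018 m and angle between bearing_plate's own z axis and vertical below 0.06 rad and contact force between press_stand and bearing_plate between 35 and 90 N and angular speed of crank below 0.1 rad/s and linear speed of bearing_plate below 0.02 m/s); the robot touches nothing.
It fails at once if the foot is forced down with more than 120 N (contact force between press_stand and bearing_plate above 120 N).
It fails at once if the tray, screwdriver or bottle is moved by more than 30 mm or the bottle knocked over (distance of any of parts_tray, screwdriver, oil_bottle from where it was at the start of the episode above 0.03 m or angle between oil_bottle's own z axis and vertical above 0.5 rad).
It also fails if it takes over 72 s, if anything falls off the work surface, if the arm or the gripper's body presses on something with over 40 N, if the wrist force passes 120 N, or if a joint passes its speed limit or range.

ROBOT

A 6-joint arm with a two-finger parallel gripper is mounted at the origin on the work surface. World frame = base frame: x ahead of the robot, y to its left, z up, the work surface at z = 0. Lengths are in m, angles in rad, forces in N, time in s.
With the tool pointing down it reaches from about 0.15 to 0.775 m from the base axis. Payload 6.1 kg.
Tool frame: the origin (TCP) lies midway between the tips of the shut fingers; the grasp point (between the pads) lies 19 mm behind it (manip.grip_depth is the distance from the TCP to the grasp point, in m); z points along the fingers, x is the direction in which the jaws open and shut, and the axes are right-handed (so a half turn about z gives the same grasp; the last joint's range is limited). The gripper opens to 85 mm and grips with 20 to 120 N. Pads are 22 mm wide; open, the fingers measure 114 mm over their backs; the gripper's body (76 mm by 85 mm) begins 54 mm behind the grasp point. The pads swing forward as they close: fully open they stand 13 mm farther back than shut.
Start: joints at [1.276, 0.126, -0.04, 1.405, 0, 1.571], TCP at [0.153, 0.502, 0.231] pointing down, gripper open.
Joint ranges: [-2.72, 2.72], [-0.95, 1.95], [-1.27, 1.35], [-1.78, 2.02], [-1.46, 1.47], [-3.14, 3.14]. Speed limits (rad/s): [2.39, 2.39, 3.01, 3.14, 3.14, 3.14].

INTERFACE

Orientations are given as a unit quaternion [w, x, y, z].
In Python, from bench import manip, optics gives the robot as it stands.
- The arm moves only by the tool drive_tool, never from a script. Its argument "increments" is a list of rows, each an object of numbers: "hand": the finger opening in mm, from 0 to 85.4; "dx", "dy", "dz": the shift along the tool's x, y, z in mm; "roll": the turn about the tool's z in degrees. In form: [{"hand": .., "dx": .., "dy": .., "dz": .., "roll": ..}, ...]. A call has 1 to 8 rows; each row shifts and turns the commanded pose from where the row before left it, along the tool's axes as they then stand; what a row does not reach is not made up. A row lasts 1/10 s, in which the tool goes at most 50 mm and 8.59 degrees, less where a joint would pass 70% of its speed; a pose out of reach is approached as far as the arm can. A call with a gripper value outside its range is refused whole. The fingers move at their own pace and stop on an object; "force" is the grip in N (left out, the last holds). Time passes only in rows, so rows that do not move let the fingers close. It gives the time, the measured TCP pose, the force and the opening at its end, in the units of the state.
- manip.get_state(): the state, without advancing time (a new reading comes with each control period).
- optics.read_camera(name): name is "scene" or "top"; returns (picture, depth): 420x560x3 uint8, red, green, blue; 420x560 float32, m along the optical axis (not along the pixel's ray), 0 where there is no reading.
- optics.camera_params(name): a dict with "K" (3x3 intrinsics, pixels), "D" ([k1, k2, p1, p2, k3] as OpenCV has them; the pictures are not rectified), "eye" and "rotation" of the camera in the world. Camera axes: x right, y up, looking along -z (the intrinsics and any distortion apply to the point x, -y, -z); pixel columns grow to the right and rows downward; lengths in m; the calibration is good to about 2 mm. A picture is of the moment at which its call begins. camera_params takes no time and is no camera call.
- manip.finish_job(): hands the job in, once; it reports no verdict.
The state is a dict: "time_s": time; "joint_pos": joint angles; "qvel": joint speeds; "tau": joint torques, N m; "ee_pos": TCP position; "ee_rot": TCP orientation; "contact_force": force on the tool from outside, world axes, zero at the start; "moment": the same for the moment, N m; "finger_gap": opening from 0.0 (shut) to 1.0 (fully open).
Only numpy, scipy, OpenCV 4.12 (cv2) and the standard library are available. Lean on these libraries where they do the work, as an engineer would, in place of code of your own. Each camera call takes 0.05 s, during which the arm holds its last target.

## Working session

There is one attempt and no reset: what is moved stays moved. The work goes in short steps, Python scripts to look and compute and a tool call to move; the robot and the scene stay as the last step left them, time stands still between calls to the robot, and variables do not carry over. Pictures are saved under pics/ and viewed, and the job is handed in when it is done.

Besides the shell and the picture viewer there is one more tool, called after "Call:" as name([rows], argument=value, ...), one row to a line, values as JSON. drive_tool: Moves the arm, as the interface text tells. Its arguments: {"type":"object","properties":{"increments":{"type":"array"},"force":{"type":"number"}},"required":["increments"]}

```bash
ls; mkdir -p pics; cat > h.py <<'E'
import numpy as np, cv2, pickle
from bench import manip, optics
def snap(n,tag):
    p,d=optics.read_camera(n); cv2.imwrite(f'pics/{tag}.png',p[:,:,::-1]); np.savez(f'pics/{tag}.npz',p=p,d=d); return p,d
def par(n):
    c=optics.camera_params(n); return {k:np.array(c[k],float) for k in ('K','D','eye','rotation')}
def rays(n,uv):
    c=par(n); q=cv2.undistortPoints(np.array(uv,float).reshape(-1,1,2),c['K'],c['D']).reshape(-1,2)
    r=np.c_[q[:,0],-q[:,1],-np.ones(len(q))]; return c['eye'], r@c['rotation'].T
def at_z(n,uv,z):
    e,r=rays(n,uv); return e+r*((z-e[2])/r[:,2])[:,None]
def at_d(n,uv,d):
    e,r=rays(n,uv); return e+r*np.array(d).reshape(-1,1)
def cloud(n,d):
    v,u=np.nonzero(d>0); return np.c_[u,v],at_d(n,np.c_[u,v],d[v,u])
def crop(tag,u0,v0,u1,v1,s,out):
    im=cv2.imread(f'pics/{tag}.png')[v0:v1,u0:u1]; cv2.imwrite(f'pics/{out}.png',cv2.resize(im,None,fx=s,fy=s,interpolation=cv2.INTER_CUBIC))
E
python3 - <<'E'
from h import *
for n in('scene','top'):
    snap(n,n+'0'); c=optics.camera_params(n); print(n,c)
print(manip.get_state())
E
```

```text
pics
scene {'K': array([[544.02185834,   0.        , 282.10682326],
       [  0.        , 544.02185834, 214.18151062],
       [  0.        ,   0.        ,   1.        ]]), 'D': array([-0.03850194,  0.        ,  0.        ,  0.        ,  0.        ]), 'eye': array([ 1.52148543, -0.5998461 ,  1.29614168]), 'rotation': array([0.80353616, 0.35759962, 0.1821955 , 0.43961   ])}
top {'K': array([[453.66449367,   0.        , 279.28462163],
       [  0.        , 453.66449367, 210.07181498],
       [  0.        ,   0.        ,   1.        ]]), 'D': array([-0.01722152,  0.        ,  0.        ,  0.        ,  0.        ]), 'eye': array([0.30465863, 0.09263271, 1.5771984 ]), 'rotation': array([ 0.70903908,  0.04703075, -0.04553264, -0.70212426])}
{'time_s': 0.1, 'joint_pos': array([ 1.27599491e+00,  1.26306326e-01, -4.04995716e-02,  1.40537485e+00,
        2.28467037e-05,  1.57077115e+00]), 'qvel': array([ 0.00173719, -0.00185524,  0.0010645 , -0.00026223, -0.00014764,
       -0.0007393 ]), 'tau': array([-1.43217574e-03, -4.36904776e+01,  3.53603911e+01,  1.37469333e-02,
       -1.97152322e-04,  7.43167533e-06]), 'ee_pos': array([0.15242884, 0.50201298, 0.23061674]), 'ee_rot': array([ 4.03089290e-04,  8.03282374e-01,  5.95597976e-01, -5.62854984e-04]), 'contact_force': array([ 0.26799591,  0.55561175, -0.46944529]), 'moment': array([-0.0144038 ,  0.00864293, -0.03142862]), 'finger_gap': 0.9988810533989397}
```

```bash
python3 - <<'E'
s=open('h.py').read()
s=s.replace("def par(n):\n    c=optics.camera_params(n); return {k:np.array(c[k],float) for k in ('K','D','eye','rotation')}",
"""from scipy.spatial.transform import Rotation as R
def qR(q): return R.from_quat(np.r_[q[1:],q[0]])
def par(n):
    c=optics.camera_params(n); o={k:np.array(c[k],float) for k in ('K','D','eye')}; o['rotation']=qR(np.array(c['rotation'])).as_matrix(); return o""")
open('h.py','w').write(s)
E
python3 -c "
from h import *
print(at_z('top',[[280,210],[380,210],[280,110]],0))"
```

```text
[[ 0.51271827  0.09450812  0.        ]
 [ 0.51612253 -0.25632958  0.        ]
 [ 0.8773046   0.09803919  0.        ]]
```

View pics/top0.png

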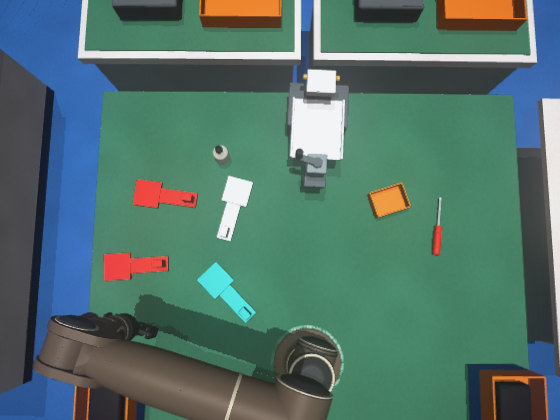

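View pics/scene0.png

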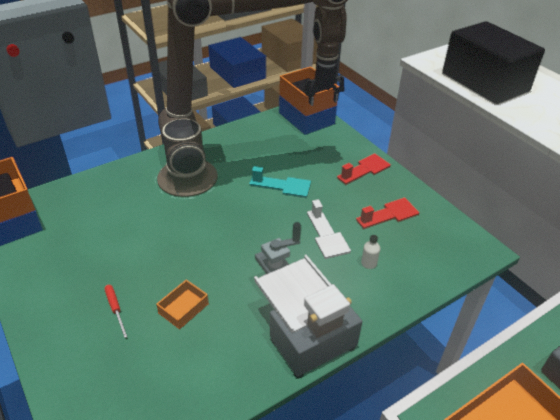

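Candidates in the top picture are red plates at (148,193) and (118,266), a turquoise plate at (215,280), and a bare aluminium plate with its square end at (237,190) and lug at (226,234). I choose the aluminium one. The jack gear box and crank are near (315,163), with the handle near (300,154).

```bash
python3 -c "
from h import *
crop('top0',200,120,350,250,5,'ct')
crop('scene0',230,180,390,290,5,'cs')"
```

```text
(no output)
```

View pics/ct.png

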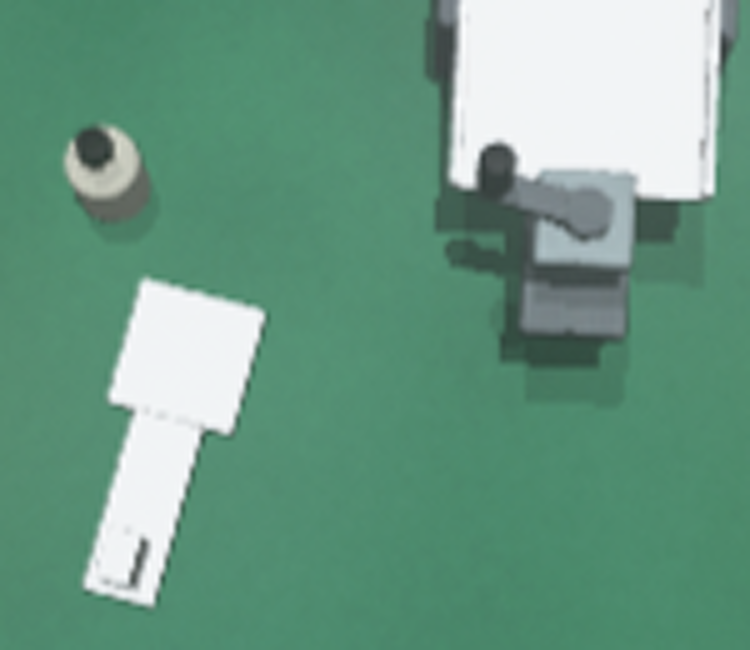

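View pics/cs.png

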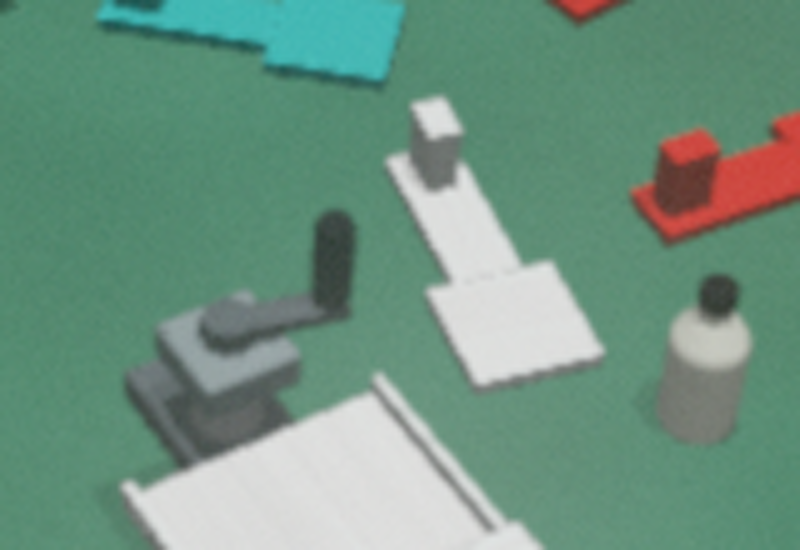

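```bash
python3 - <<'E'
from h import *
d=np.load('pics/top0.npz')['d']
f=lambda L:np.array(L)/5+[200,120]
z=f([(146,278),(266,313),(233,435),(108,402)])
P=at_z('top',z,.012);print('plate sq',P.round(4),P.mean(0))
N=at_z('top',f([(83,588),(155,605)]),.012);print('neck end',N.round(4))
ax=P.mean(0)-N.mean(0);print(np.hypot(*ax[:2]),np.degrees(np.arctan2(ax[1],ax[0])))
J=at_z('top',f([(540,172),(636,172),(633,268),(532,265)]),.191);print('box',J.round(4),J.mean(0))
print('hub',at_z('top',f([(588,213)]),.206)); print('handle top',at_z('top',f([(496,158)]),.267))
uv,C=cloud('top',d)
for nm,(a,b) in {'box':(565,250),'hub':(588,213),'brk':(573,315),'table':(570,100),'handle':(498,155),'plate':(180,350),'bench':(350,450)}.items():
    u,v=f([(a,b)])[0].astype(int);print(nm,at_d('top',[[u,v]],[d[v,u]]).round(4))
# table edges
T=at_z('top',f([(455,5),(450,183),(713,198),(720,5)]),.145);print('table',T.round(4))
# scene
g=lambda L:np.array(L)/5+[230,180]
print('scene plate',at_z('scene',g([(427,290),(553,262),(605,353),(480,388)]),.012).mean(0))
print('scene hub',at_z('scene',g([(228,320)]),.206),'handle top',at_z('scene',g([(336,220)]),.267))
J=at_z('scene',g([(157,330),(250,293),(300,352),(205,395)]),.191);print('box',J.round(4),J.mean(0))
s=manip.get_state();print(qR(s['ee_rot']).as_matrix().round(3))
E
```

```text
plate sq [[0.6314 0.2743 0.012 ]
 [0.6072 0.1895 0.012 ]
 [0.5205 0.2109 0.012 ]
 [0.543  0.2987 0.012 ]] [0.57553077 0.24335979 0.012     ]
neck end [[0.4128 0.3126 0.012 ]
 [0.4016 0.2625 0.012 ]]
0.1740031894206637 -14.707052898284546
box [[ 0.6641  0.0083  0.191 ]
 [ 0.6647 -0.0519  0.191 ]
 [ 0.6033 -0.0498  0.191 ]
 [ 0.6046  0.0132  0.191 ]] [ 0.63417041 -0.02007233  0.191     ]
hub [[ 0.63448667 -0.02055207  0.206     ]]
handle top [[0.65264306 0.03897419 0.267     ]]
box [[ 0.6137 -0.0072  0.194 ]]
hub [[ 0.6344 -0.018   0.2141]]
brk [[ 0.5857 -0.0153  0.1264]]
table [[ 0.7278 -0.0149  0.133 ]]
handle [[0.6551 0.0395 0.2647]]
plate [[0.5816 0.25   0.0047]]
bench [[0.5122 0.1295 0.0012]]
table [[ 0.7876  0.0612  0.145 ]
 [ 0.6682  0.0637  0.145 ]
 [ 0.6599 -0.1064  0.145 ]
 [ 0.7893 -0.1122  0.145 ]]
scene plate [0.58326872 0.24807439 0.012     ]
scene hub [[ 0.63806465 -0.01580684  0.206     ]] handle top [[0.65462786 0.04289704 0.267     ]]
box [[ 0.6113 -0.0459  0.191 ]
 [ 0.6145  0.0145  0.191 ]
 [ 0.6682  0.0129  0.191 ]
 [ 0.6676 -0.0495  0.191 ]] [ 0.64039941 -0.01700037  0.191     ]
[[ 0.291  0.957 -0.   ]
 [ 0.957 -0.291 -0.001]
 [-0.001 -0.    -1.   ]]
```

```bash
cat >> h.py <<'E'
def go(x,y,z,yaw=None):
    "tool-frame increments (mm) from measured pose; yaw=angle of tool x in world deg"
    s=manip.get_state(); M=qR(s['ee_rot']).as_matrix(); d=(np.array([x,y,z])-s['ee_pos'])*1000
    cur=np.degrees(np.arctan2(M[1,0],M[0,0])); 
    print('t',s['time_s'],'tcp',s['ee_pos'].round(4),'yaw',cur.round(2),'tool inc now',(M.T@d).round(1))
    if yaw is not None:
        a=np.radians(yaw); N=np.array([[np.cos(a),np.sin(a),0],[np.sin(a),-np.cos(a),0],[0,0,-1]])
        print('roll',((cur-yaw+90)%180-90).round(2),'inc after roll',(N.T@d).round(1))
    print('F',s['contact_force'].round(1),'gap',round(s['finger_gap'],3))
E
python3 - <<'E'
from h import *
g=lambda L:np.array(L)/5+[230,180]
L=at_z('scene',g([(411,103),(442,97),(463,127),(432,137)]),.065);print('lug scene',L.round(4),L.mean(0))
P=at_z('scene',g([(427,290),(553,262),(605,353),(480,388)]),.012);print(P.round(4))
e=(P[2]-P[1]+P[3]-P[0]);print(np.degrees(np.arctan2(e[1],e[0])))
go(.434,.2835,.12,75.3)
E
```

```text
lug scene [[0.4156 0.2786 0.065 ]
 [0.4218 0.3005 0.065 ]
 [0.4545 0.2944 0.065 ]
 [0.4516 0.2704 0.065 ]] [0.43588699 0.28597603 0.065     ]
[[0.5277 0.2156 0.012 ]
 [0.5512 0.3035 0.012 ]
 [0.6364 0.2805 0.012 ]
 [0.6179 0.1927 0.012 ]]
-14.672154068090048
t 0.1 tcp [0.1524 0.502  0.2306] yaw 73.11 tool inc now [-127.1  332.9  110.8]
roll -2.19 inc after roll [-139.9  327.8  110.6]
F [ 0.3  0.6 -0.5] gap 0.999
```

Call:
drive_tool([
  {"roll":-2.2,"hand":70},
  {"dx":-18,"dy":41},
  {"dx":-18,"dy":41},
  {"dx":-18,"dy":41},
  {"dx":-18,"dy":41},
  {"dx":-17,"dy":41},
  {"dx":-17,"dy":41},
  {"dx":-17,"dy":41},
])

```text
$.increments[0]: bad value
```

Call:
drive_tool([
  {"dx":-17,"dy":41,"dz":20},
  {"dz":40},
  {"dz":40},
  {},
  {},
])

```text
$.increments[0]: bad value
```

```bash
python3 - <<'E'
from h import *
snap('top','top1');snap('scene','scene1')
go(.434,.2835,.025,75.3)
crop('scene1',240,120,390,250,5,'cs1')
E
```

```text
t 0.2 tcp [0.1524 0.5021 0.2308] yaw 73.11 tool inc now [-127.2  332.9  205.9]
roll -2.19 inc after roll [-140.   327.8  205.8]
F [0.2 0.6 0.3] gap 0.998
```

View pics/cs1.png

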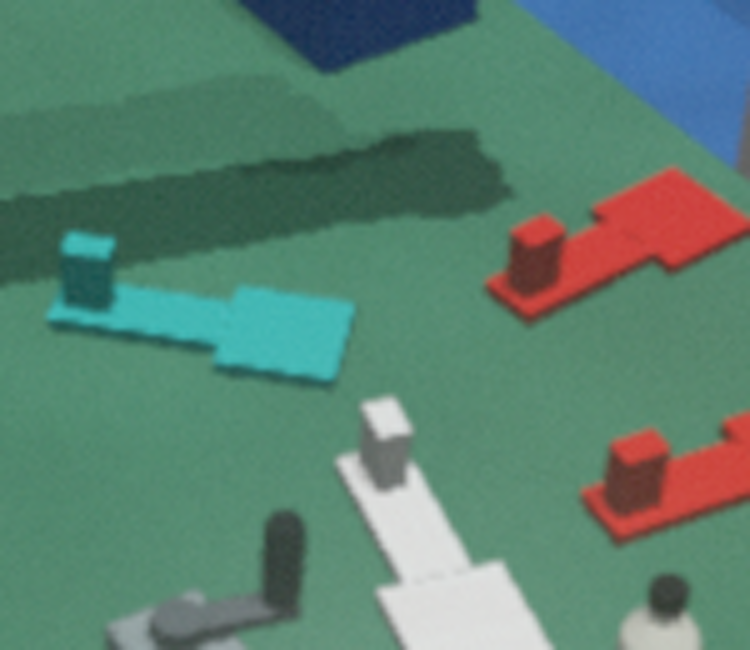

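The call was refused, apparently because every row needs all of its fields. The arm hasn't moved, and the picture shows the scene unchanged.

Call:
drive_tool([
  {"hand":70,"dx":0,"dy":0,"dz":0,"roll":-2.2},
  {"hand":70,"dx":-18,"dy":41,"dz":0,"roll":0},
  {"hand":70,"dx":-18,"dy":41,"dz":0,"roll":0},
  {"hand":70,"dx":-18,"dy":41,"dz":0,"roll":0},
  {"hand":70,"dx":-18,"dy":41,"dz":0,"roll":0},
  {"hand":70,"dx":-17,"dy":41,"dz":0,"roll":0},
  {"hand":70,"dx":-17,"dy":41,"dz":0,"roll":0},
  {"hand":70,"dx":-17,"dy":41,"dz":0,"roll":0},
])

```text
time_s: 1.0
ee_pos: [0.4001, 0.3092, 0.2313]
ee_rot: [-0.0, 0.792, 0.611, 0.0]
contact_force: [0.4, 0.8, 0.1]
finger_gap: 0.818
```

Call:
drive_tool([
  {"hand":70,"dx":-17,"dy":41,"dz":0,"roll":0},
  {"hand":70,"dx":0,"dy":0,"dz":30,"roll":0},
  {"hand":70,"dx":0,"dy":0,"dz":40,"roll":0},
  {"hand":70,"dx":0,"dy":0,"dz":40,"roll":0},
  {"hand":70,"dx":0,"dy":0,"dz":0,"roll":0},
  {"hand":70,"dx":0,"dy":0,"dz":0,"roll":0},
])

```text
time_s: 1.6
ee_pos: [0.434, 0.2835, 0.1216]
ee_rot: [-0.0, 0.792, 0.611, -0.001]
contact_force: [0.7, -0.5, 0.3]
finger_gap: 0.821
```

```bash
python3 - <<'E'
from h import *
snap('scene','scene2')
go(.434,.2835,.025,75.3)
crop('scene2',240,120,390,250,5,'cs2')
E
```

```text
t 1.65 tcp [0.4349 0.2842 0.123 ] yaw 75.32 tool inc now [-1.  -0.8 98. ]
roll 0.02 inc after roll [-0.9 -0.7 98. ]
F [0.4 0.1 1.2] gap 0.818
```

View pics/cs2.png

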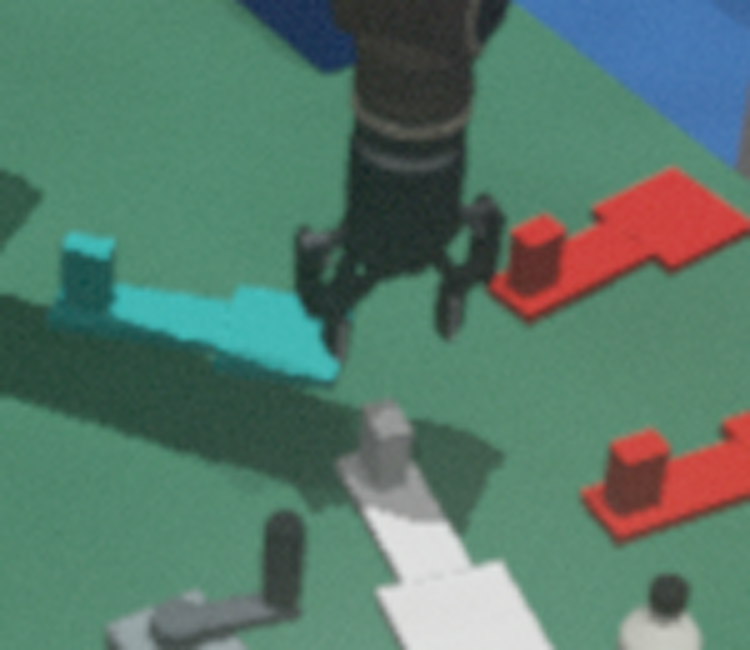

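The open fingers, at crop (338,345) and (449,330), straddle the lug at (386,420). I'll descend and grip.

Call:
drive_tool([
  {"hand":70,"dx":0,"dy":0,"dz":35,"roll":0},
  {"hand":70,"dx":0,"dy":0,"dz":35,"roll":0},
  {"hand":70,"dx":0,"dy":0,"dz":26,"roll":0},
  {"hand":70,"dx":0,"dy":0,"dz":0,"roll":0},
  {"hand":70,"dx":0,"dy":0,"dz":0,"roll":0},
])

```text
time_s: 2.15
ee_pos: [0.4355, 0.2847, 0.0276]
ee_rot: [0.0, 0.792, 0.611, 0.001]
contact_force: [0.0, 0.0, 0.7]
finger_gap: 0.825
```

Call:
drive_tool([
  {"hand":15,"dx":0,"dy":0,"dz":0,"roll":0},
  {"hand":15,"dx":0,"dy":0,"dz":0,"roll":0},
  {"hand":15,"dx":0,"dy":0,"dz":0,"roll":0},
  {"hand":15,"dx":0,"dy":0,"dz":0,"roll":0},
  {"hand":15,"dx":0,"dy":0,"dz":0,"roll":0},
  {"hand":15,"dx":0,"dy":0,"dz":0,"roll":0},
  {"hand":15,"dx":0,"dy":0,"dz":0,"roll":0},
  {"hand":15,"dx":0,"dy":0,"dz":0,"roll":0},
], force=40)

```text
time_s: 2.95
ee_pos: [0.4351, 0.2844, 0.0267]
ee_rot: [0.0, 0.792, 0.611, 0.001]
contact_force: [-0.3, -0.4, 6.4]
finger_gap: 0.274
```

```bash
python3 - <<'E'
from h import *
s=manip.get_state();p=s['ee_pos']
go(p[0]+.0575,p[1]-.264,p[2])
E
```

```text
t 2.95 tcp [0.4351 0.2844 0.0267] yaw 75.33 tool inc now [-240.8  122.5   -0.3]
F [-0.3 -0.4  6.4] gap 0.274
```

Call:
drive_tool([
  {"hand":15,"dx":-8,"dy":4,"dz":0,"roll":0},
  {"hand":15,"dx":-18,"dy":9,"dz":0,"roll":0},
  {"hand":15,"dx":-18,"dy":9,"dz":0,"roll":0},
  {"hand":15,"dx":-18,"dy":9,"dz":0,"roll":0},
  {"hand":15,"dx":-18,"dy":9,"dz":0,"roll":0},
  {"hand":15,"dx":-18,"dy":9,"dz":0,"roll":0},
  {"hand":15,"dx":-18,"dy":9,"dz":0,"roll":0},
])

```text
time_s: 3.65
ee_pos: [0.4621, 0.1578, 0.0268]
ee_rot: [-0.001, 0.791, 0.612, 0.002]
contact_force: [-1.3, 6.0, 4.4]
finger_gap: 0.276
```

Call:
drive_tool([
  {"hand":15,"dx":-18,"dy":9,"dz":0,"roll":0},
  {"hand":15,"dx":-18,"dy":9,"dz":0,"roll":0},
  {"hand":15,"dx":-18,"dy":9,"dz":0,"roll":0},
  {"hand":15,"dx":-18,"dy":9,"dz":0,"roll":0},
  {"hand":15,"dx":-18,"dy":9,"dz":0,"roll":0},
  {"hand":15,"dx":-18,"dy":9,"dz":0,"roll":0},
  {"hand":15,"dx":-17,"dy":10,"dz":0,"roll":0},
  {"hand":15,"dx":0,"dy":0,"dz":0,"roll":0},
])

```text
time_s: 4.45
ee_pos: [0.4929, 0.0176, 0.0267]
ee_rot: [0.002, 0.792, 0.61, 0.001]
contact_force: [2.1, -5.3, 7.1]
finger_gap: 0.277
```

```bash
python3 - <<'E'
from h import *
snap('scene','scene3');snap('top','top3')
go(.4926,.0204,.0265,75.3)
crop('scene3',200,190,320,290,6,'cs3')
crop('top3',260,120,360,250,4.5,'ct3')
E
```

```text
t 4.55 tcp [0.4929 0.0179 0.0267] yaw 75.18 tool inc now [ 2.3 -0.9  0.2]
roll -0.12 inc after roll [ 2.3 -0.9  0.2]
F [ 1.8 -5.2  5. ] gap 0.274
```

View pics/cs3.png

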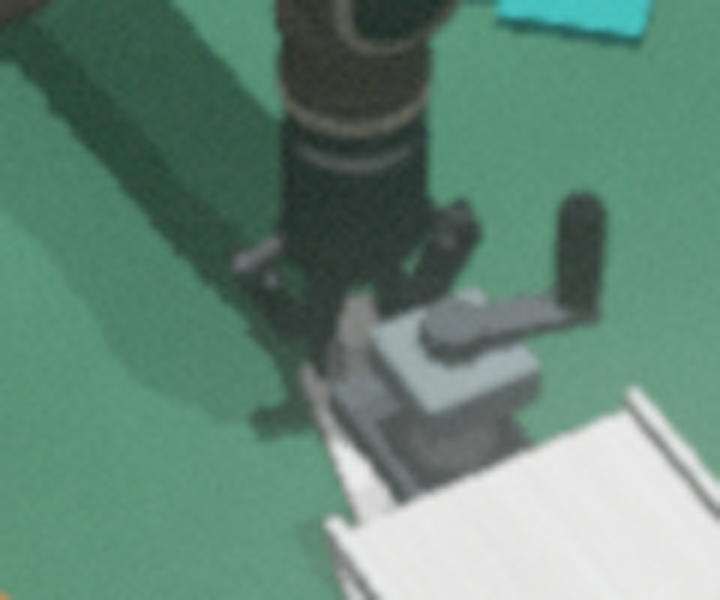

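View pics/ct3.png

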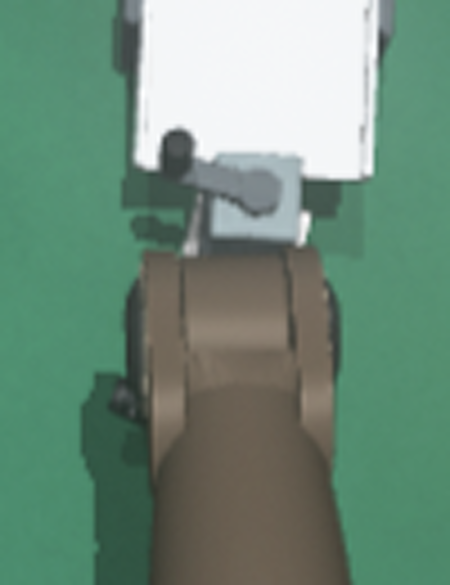

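The plate has slid under the jack. Its edges show on both sides of the gear box, at top crop (190,225) and (303,225). It is about 2.3 mm too far, so I'll nudge it back, release, rise and check.

Call:
drive_tool([
  {"hand":15,"dx":3,"dy":-1,"dz":0,"roll":0},
  {"hand":15,"dx":0,"dy":0,"dz":0,"roll":0},
  {"hand":15,"dx":0,"dy":0,"dz":0,"roll":0},
])

```text
time_s: 4.85
ee_pos: [0.4924, 0.0218, 0.0267]
ee_rot: [0.002, 0.792, 0.61, 0.001]
contact_force: [1.4, -4.1, 6.2]
finger_gap: 0.276
```

Call:
drive_tool([
  {"hand":70,"dx":0,"dy":0,"dz":0,"roll":0},
  {"hand":70,"dx":0,"dy":0,"dz":0,"roll":0},
  {"hand":70,"dx":0,"dy":0,"dz":0,"roll":0},
  {"hand":70,"dx":0,"dy":0,"dz":0,"roll":0},
])

```text
time_s: 5.25
ee_pos: [0.4907, 0.023, 0.0251]
ee_rot: [-0.0, 0.792, 0.611, -0.0]
contact_force: [-0.5, 0.5, -0.4]
finger_gap: 0.82
```

Call:
drive_tool([
  {"hand":70,"dx":0,"dy":0,"dz":-40,"roll":0},
  {"hand":70,"dx":0,"dy":0,"dz":-50,"roll":0},
  {"hand":70,"dx":0,"dy":0,"dz":-50,"roll":0},
  {"hand":70,"dx":0,"dy":0,"dz":-50,"roll":0},
  {"hand":70,"dx":0,"dy":0,"dz":-50,"roll":0},
  {"hand":70,"dx":40,"dy":-30,"dz":-20,"roll":0},
  {"hand":70,"dx":40,"dy":-30,"dz":0,"roll":0},
  {"hand":70,"dx":40,"dy":-30,"dz":0,"roll":0},
])

```text
time_s: 6.05
ee_pos: [0.4355, 0.1596, 0.2848]
ee_rot: [0.0, 0.792, 0.61, 0.001]
contact_force: [0.9, 0.1, 0.3]
finger_gap: 0.822
```

Call:
drive_tool([
  {"hand":70,"dx":40,"dy":-30,"dz":0,"roll":0},
  {"hand":70,"dx":40,"dy":-30,"dz":0,"roll":0},
  {"hand":70,"dx":40,"dy":0,"dz":0,"roll":0},
  {"hand":70,"dx":0,"dy":0,"dz":0,"roll":0},
])

```text
time_s: 6.45
ee_pos: [0.4079, 0.2937, 0.2827]
ee_rot: [-0.0, 0.79, 0.613, -0.0]
contact_force: [-0.2, -0.7, -0.5]
finger_gap: 0.818
```

```bash
python3 - <<'E'
from h import *
snap('scene','scene4');snap('top','top4')
go(.4926,.0204,.0265,75.3)
crop('scene4',210,190,330,290,6,'cs4')
crop('top4',260,120,360,250,4.5,'ct4')
E
```

```text
t 6.55 tcp [0.4077 0.2905 0.2832] yaw 75.43 tool inc now [-239.7  150.3  256.9]
roll 0.13 inc after roll [-239.7  150.6  256.7]
F [-0.1 -0.4  0.5] gap 0.82
```

View pics/cs4.png

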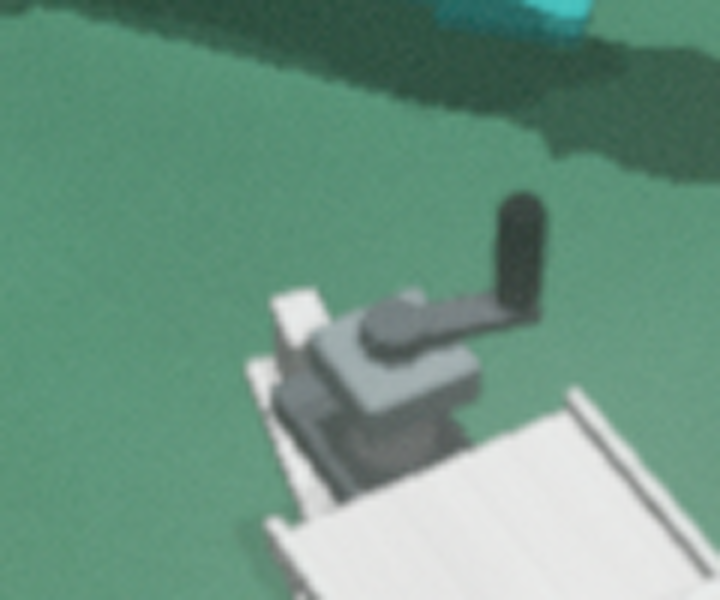

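View pics/ct4.png

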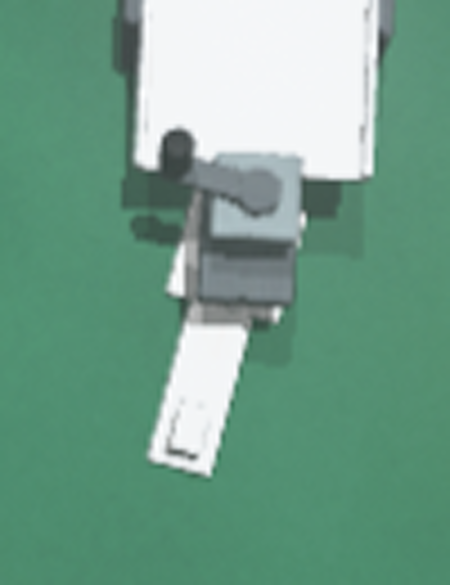

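```bash
python3 - <<'E'
from h import *
f=lambda L:np.array(L)/4.5+[260,120]
P=at_z('top',f([(148,460),(211,476),(167,292),(277,321),(303,215)]),.012)[:,:2];print(P.round(4))
M=np.array([[-175,25],[-175,-25],[-45,45],[-45,-45],[45,-45]])/1000  # model pts
for idx in([0,1,2,3],[0,1,2,3,4]):
    A=M[idx]-M[idx].mean(0);B=P[idx]-P[idx].mean(0);U,S,V=np.linalg.svd(A.T@B);Rm=(U@V).T
    t=P[idx].mean(0)-Rm@M[idx].mean(0);print('centre',t.round(4),'yaw',np.degrees(np.arctan2(Rm[1,0],Rm[0,0])).round(2),'res',((M[idx]@Rm.T+t-P[idx])*1000).round(1).tolist())
print('hub',at_z('top',f([(262,190)]),.206))
g=lambda L:np.array(L)/6+[210,190]
L=at_z('scene',g([(271,297),(316,288),(331,325)]),.065);print('lug s',L, (L[0]+L[2])/2)
print('hub s',at_z('scene',g([(388,326)]),.206),'handle',at_z('scene',g([(522,205)]),.267))
E
```

```text
[[ 0.4688  0.0494]
 [ 0.4569  0.0008]
 [ 0.6005  0.0354]
 [ 0.5784 -0.0503]
 [ 0.6628 -0.0708]]
centre [ 0.6327 -0.0185] yaw -14.39 res [[0.6, -0.2], [0.1, -0.1], [-0.2, 0.9], [-0.5, -0.6]]
centre [ 0.6323 -0.0178] yaw -14.23 res [[-0.0, 0.1], [-0.4, 0.2], [-0.8, 1.5], [-0.8, -0.1], [2.0, -1.6]]
hub [[ 0.6357009  -0.02247796  0.206     ]]
lug s [[0.47272678 0.01544075 0.065     ]
 [0.47960772 0.03915216 0.065     ]
 [0.50702748 0.03147415 0.065     ]] [0.48987713 0.02345745 0.065     ]
hub s [[ 0.6377759  -0.01871287  0.206     ]] handle [[0.65488369 0.0420585  0.267     ]]
```

Call:
drive_tool([
  {"hand":70,"dx":0,"dy":0,"dz":-50,"roll":-7.3},
  {"hand":70,"dx":0,"dy":0,"dz":0,"roll":-7.3},
  {"hand":70,"dx":-35,"dy":35,"dz":0,"roll":0},
  {"hand":70,"dx":-35,"dy":35,"dz":0,"roll":0},
  {"hand":70,"dx":-35,"dy":35,"dz":0,"roll":0},
  {"hand":70,"dx":-35,"dy":35,"dz":0,"roll":0},
  {"hand":70,"dx":-35,"dy":35,"dz":0,"roll":0},
  {"hand":70,"dx":-35,"dy":35,"dz":0,"roll":0},
])

```text
time_s: 7.35
ee_pos: [0.6184, 0.0761, 0.3344]
ee_rot: [0.0, 0.708, 0.706, 0.0]
contact_force: [1.1, -0.5, 0.2]
finger_gap: 0.819
```

Call:
drive_tool([
  {"hand":70,"dx":-35,"dy":35,"dz":0,"roll":0},
  {"hand":70,"dx":0,"dy":0,"dz":0,"roll":0},
  {"hand":70,"dx":0,"dy":0,"dz":0,"roll":0},
])

```text
time_s: 7.65
ee_pos: [0.653, 0.0418, 0.3327]
ee_rot: [-0.001, 0.709, 0.705, -0.001]
contact_force: [-0.1, 0.4, 0.8]
finger_gap: 0.824
```

```bash
python3 - <<'E'
from h import *
go(.653,.0405,.33,90)
print(manip.get_state()['joint_pos'].round(2))
E
```

```text
t 7.65 tcp [0.653  0.0418 0.3327] yaw 89.69 tool inc now [-1.3  0.   2.7]
roll -0.31 inc after roll [-1.3  0.   2.7]
F [-0.1  0.4  0.8] gap 0.824
[0.06 0.43 0.59 1.73 0.   0.07]
```

Call:
drive_tool([
  {"hand":70,"dx":-1,"dy":0,"dz":25,"roll":0},
  {"hand":70,"dx":0,"dy":0,"dz":30,"roll":0},
  {"hand":70,"dx":0,"dy":0,"dz":30,"roll":0},
  {"hand":70,"dx":0,"dy":0,"dz":18,"roll":0},
  {"hand":70,"dx":0,"dy":0,"dz":0,"roll":0},
  {"hand":70,"dx":0,"dy":0,"dz":0,"roll":0},
])

```text
time_s: 8.25
ee_pos: [0.6519, 0.0437, 0.2324]
ee_rot: [0.0, 0.707, 0.707, 0.0]
contact_force: [-0.8, 0.5, 1.2]
finger_gap: 0.82
```

```bash
python3 - <<'E'
from h import *
snap('scene','scene5')
go(.653,.0405,.228,90)
crop('scene5',220,150,340,250,6,'cs5')
E
```

```text
t 8.3 tcp [0.6525 0.0437 0.233 ] yaw 89.94 tool inc now [-3.2  0.5  5. ]
roll -0.06 inc after roll [-3.2  0.5  5. ]
F [-0.4  0.2  0.4] gap 0.818
```

View pics/cs5.png

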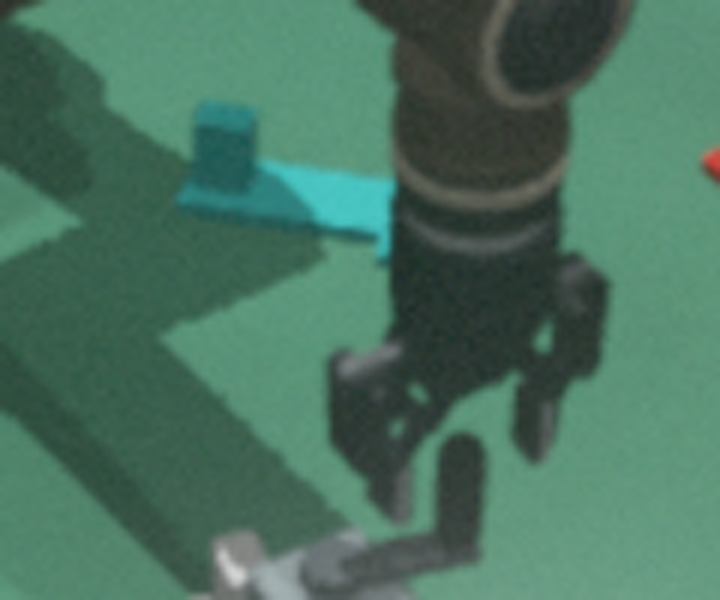

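The fingertips, at crop (400,515) and (540,455), straddle the handle at (461,470). I'll close on it.

Call:
drive_tool([
  {"hand":70,"dx":-2,"dy":0,"dz":4,"roll":0},
  {"hand":10,"dx":0,"dy":0,"dz":0,"roll":0},
  {"hand":10,"dx":0,"dy":0,"dz":0,"roll":0},
  {"hand":10,"dx":0,"dy":0,"dz":0,"roll":0},
  {"hand":10,"dx":0,"dy":0,"dz":0,"roll":0},
  {"hand":10,"dx":0,"dy":0,"dz":0,"roll":0},
  {"hand":10,"dx":0,"dy":0,"dz":0,"roll":0},
  {"hand":10,"dx":0,"dy":0,"dz":0,"roll":0},
], force=60)

```text
time_s: 9.1
ee_pos: [0.6529, 0.0404, 0.2274]
ee_rot: [0.001, 0.708, 0.706, -0.0]
contact_force: [-1.2, -5.2, 2.9]
finger_gap: 0.261
```

```bash
cat >> h.py <<'E'
C=np.array([.637,-.0185]); RAD=.060
def st():
    s=manip.get_state(); p=s['ee_pos'][:2]; r=p-C; a=np.arctan2(r[1],r[0]); F=s['contact_force']
    er=r/np.hypot(*r); et=np.array([er[1],-er[0]]) # clockwise tangent
    print('t',round(s['time_s'],2),'tcp',s['ee_pos'].round(4),'ang',np.degrees(a).round(1),'r',(np.hypot(*r)*1e3).round(1),'Frad',(F[:2]@er).round(2),'load cw',(-F[:2]@et).round(2),'Fz',F[2].round(1),'gap',round(s['finger_gap'],3)); return s,a
def rows(a0,step,n,r=RAD,c=None):
    "dx (world y), dy (world x) rows from a0 deg, clockwise step"
    a=np.radians(a0-step*np.arange(n+1)); x=r*1e3*np.cos(a);y=r*1e3*np.sin(a)
    for i in range(n): print(round(a0-step*(i+1)),'dx',round(y[i+1]-y[i],1),'dy',round(x[i+1]-x[i],1))
E
python3 - <<'E'
from h import *
s,a=st(); rows(75,15,24)
E
```

```text
t 9.1 tcp [0.6529 0.0404 0.2274] ang 74.9 r 61.0 Frad -5.38 load cw -0.2 Fz 2.9 gap 0.261
60 dx -6.0 dy 14.5
45 dx -9.5 dy 12.4
30 dx -12.4 dy 9.5
15 dx -14.5 dy 6.0
0 dx -15.5 dy 2.0
-15 dx -15.5 dy -2.0
-30 dx -14.5 dy -6.0
-45 dx -12.4 dy -9.5
-60 dx -9.5 dy -12.4
-75 dx -6.0 dy -14.5
-90 dx -2.0 dy -15.5
-105 dx 2.0 dy -15.5
-120 dx 6.0 dy -14.5
-135 dx 9.5 dy -12.4
-150 dx 12.4 dy -9.5
-165 dx 14.5 dy -6.0
-180 dx 15.5 dy -2.0
-195 dx 15.5 dy 2.0
-210 dx 14.5 dy 6.0
-225 dx 12.4 dy 9.5
-240 dx 9.5 dy 12.4
-255 dx 6.0 dy 14.5
-270 dx 2.0 dy 15.5
-285 dx -2.0 dy 15.5
```

Call:
drive_tool([
  {"hand":10,"dx":-6,"dy":14.5,"dz":0,"roll":0},
  {"hand":10,"dx":-9.5,"dy":12.4,"dz":0,"roll":0},
  {"hand":10,"dx":-12.4,"dy":9.5,"dz":0,"roll":0},
  {"hand":10,"dx":-14.5,"dy":6,"dz":0,"roll":0},
  {"hand":10,"dx":-15.5,"dy":2,"dz":0,"roll":0},
], force=60)

```text
time_s: 9.6
ee_pos: [0.696, -0.0143, 0.2273]
ee_rot: [-0.003, 0.707, 0.707, 0.001]
contact_force: [-8.0, 7.9, 6.0]
finger_gap: 0.261
```

```bash
python3 - <<'E'
from h import *
st()
E
```

```text
t 9.6 tcp [ 0.696  -0.0143  0.2273] ang 4.0 r 59.2 Frad -7.46 load cw 8.43 Fz 6.0 gap 0.261
```

Call:
drive_tool([
  {"hand":10,"dx":0,"dy":0,"dz":0,"roll":0},
  {"hand":10,"dx":0,"dy":0,"dz":0,"roll":0},
])

```text
time_s: 9.8
ee_pos: [0.696, -0.0173, 0.2274]
ee_rot: [-0.0, 0.708, 0.706, -0.001]
contact_force: [-5.6, -3.7, 4.3]
finger_gap: 0.261
```

```bash
python3 - <<'E'
from h import *
st()
E
```

```text
t 9.8 tcp [ 0.696  -0.0173  0.2274] ang 1.2 r 59.0 Frad -5.69 load cw -3.62 Fz 4.3 gap 0.261
```

Call:
drive_tool([
  {"hand":10,"dx":-15.5,"dy":-2.5,"dz":0,"roll":0},
  {"hand":10,"dx":-14.5,"dy":-6.5,"dz":0,"roll":0},
  {"hand":10,"dx":-12.4,"dy":-9.5,"dz":0,"roll":0},
  {"hand":10,"dx":-9.5,"dy":-12.4,"dz":0,"roll":0},
  {"hand":10,"dx":-6,"dy":-14.5,"dz":0,"roll":0},
  {"hand":10,"dx":-2,"dy":-15.5,"dz":0,"roll":0},
])

```text
time_s: 10.4
ee_pos: [0.6384, -0.0772, 0.2275]
ee_rot: [0.002, 0.708, 0.706, 0.002]
contact_force: [8.1, -2.9, 1.8]
finger_gap: 0.26
```

```bash
python3 - <<'E'
from h import *
st()
A=[(.6529,.0404),(.696,-.0173)]; s=manip.get_state(); A=np.array(A+[tuple(s['ee_pos'][:2])])
from scipy.optimize import least_squares
print(least_squares(lambda c:np.hypot(*(A-c).T)-.06,[.637,-.018]).x)
E
```

```text
t 10.4 tcp [ 0.6384 -0.0772  0.2275] ang -88.6 r 58.7 Frad 3.04 load cw 8.01 Fz 1.8 gap 0.26
[ 0.63600763 -0.01719755]
```

```bash
sed -i 's/C=np.array(\[.637,-.0185\])/C=np.array([.636,-.0172])/' h.py; python3 - <<'E'
from h import *
st();rows(-91,13,3); rows(-130,13,26)
E
```

```text
t 10.4 tcp [ 0.6384 -0.0772  0.2275] ang -87.7 r 60.0 Frad 3.17 load cw 7.96 Fz 1.8 gap 0.26
-104 dx 1.8 dy -13.5
-117 dx 4.8 dy -12.7
-130 dx 7.5 dy -11.3
-143 dx 9.9 dy -9.4
-156 dx 11.7 dy -6.9
-169 dx 13.0 dy -4.1
-182 dx 13.5 dy -1.1
-195 dx 13.4 dy 2.0
-208 dx 12.6 dy 5.0
-221 dx 11.2 dy 7.7
-234 dx 9.2 dy 10.0
-247 dx 6.7 dy 11.8
-260 dx 3.9 dy 13.0
-273 dx 0.8 dy 13.6
-286 dx -2.2 dy 13.4
-299 dx -5.2 dy 12.6
-312 dx -7.9 dy 11.1
-325 dx -10.2 dy 9.0
-338 dx -11.9 dy 6.5
-351 dx -13.1 dy 3.6
-364 dx -13.6 dy 0.6
-377 dx -13.4 dy -2.5
-390 dx -12.5 dy -5.4
-403 dx -10.9 dy -8.1
-416 dx -8.8 dy -10.3
-429 dx -6.3 dy -12.0
-442 dx -3.4 dy -13.2
-455 dx -0.4 dy -13.6
-468 dx 2.7 dy -13.3
```

Call:
drive_tool([
  {"hand":10,"dx":1.8,"dy":-13.5,"dz":0,"roll":0},
  {"hand":10,"dx":4.8,"dy":-12.7,"dz":0,"roll":0},
  {"hand":10,"dx":7.5,"dy":-11.3,"dz":0,"roll":0},
])

```text
time_s: 10.7
ee_pos: [0.5993, -0.0646, 0.2275]
ee_rot: [0.003, 0.708, 0.706, -0.001]
contact_force: [2.4, -9.6, 1.7]
finger_gap: 0.257
```

```bash
python3 -c "
from h import *
st()"
```

```text
t 10.7 tcp [ 0.5993 -0.0646  0.2275] ang -127.8 r 60.0 Frad 6.1 load cw 7.82 Fz 1.7 gap 0.257
```

Call:
drive_tool([
  {"hand":10,"dx":9.9,"dy":-9.4,"dz":0,"roll":0},
])

```text
time_s: 10.8
ee_pos: [0.5892, -0.0548, 0.2275]
ee_rot: [0.002, 0.708, 0.706, -0.001]
contact_force: [0.8, -9.6, 3.6]
finger_gap: 0.263
```

```bash
python3 -c "
from h import *
st()"
```

```text
t 10.8 tcp [ 0.5892 -0.0548  0.2275] ang -141.2 r 60.0 Frad 5.4 load cw 7.99 Fz 3.6 gap 0.263
```

Call:
drive_tool([
  {"hand":10,"dx":11.7,"dy":-6.9,"dz":0,"roll":0},
])

```text
time_s: 10.9
ee_pos: [0.5817, -0.0428, 0.2275]
ee_rot: [0.002, 0.708, 0.706, -0.001]
contact_force: [-0.1, -8.7, 4.0]
finger_gap: 0.263
```

```bash
python3 -c "
from h import *
st()"
```

```text
t 10.9 tcp [ 0.5817 -0.0428  0.2275] ang -154.7 r 60.1 Frad 3.78 load cw 7.87 Fz 4.0 gap 0.263
```

Call:
drive_tool([
  {"hand":10,"dx":13,"dy":-4.1,"dz":0,"roll":0},
])

```text
time_s: 11.0
ee_pos: [0.5771, -0.0295, 0.2275]
ee_rot: [0.001, 0.708, 0.706, -0.002]
contact_force: [-1.4, -7.7, 4.0]
finger_gap: 0.259
```

```bash
python3 -c "
from h import *
st()"
```

```text
t 11.0 tcp [ 0.5771 -0.0295  0.2275] ang -168.2 r 60.1 Frad 2.95 load cw 7.26 Fz 4.0 gap 0.259
```

Call:
drive_tool([
  {"hand":10,"dx":13.5,"dy":-1.1,"dz":0,"roll":0},
])

```text
time_s: 11.1
ee_pos: [0.5759, -0.0155, 0.2275]
ee_rot: [0.001, 0.708, 0.706, -0.001]
contact_force: [-0.7, -8.7, 3.1]
finger_gap: 0.261
```

Call:
drive_tool([
  {"hand":10,"dx":13.4,"dy":2,"dz":0,"roll":0},
])

```text
time_s: 11.2
ee_pos: [0.5779, -0.0017, 0.2275]
ee_rot: [0.001, 0.708, 0.706, -0.001]
contact_force: [-1.9, -7.6, 3.3]
finger_gap: 0.263
```

```bash
python3 -c "
from h import *
st()"
```

```text
t 11.2 tcp [ 0.5779 -0.0017  0.2275] ang 165.1 r 60.2 Frad -0.11 load cw 7.79 Fz 3.3 gap 0.263
```

Call:
drive_tool([
  {"hand":10,"dx":12.6,"dy":5,"dz":0,"roll":0},
])

```text
time_s: 11.3
ee_pos: [0.5829, 0.0112, 0.2275]
ee_rot: [0.0, 0.708, 0.706, -0.001]
contact_force: [-1.6, -8.2, 4.1]
finger_gap: 0.26
```

```bash
python3 -c "
from h import *
st()"
```

```text
t 11.3 tcp [0.5829 0.0112 0.2275] ang 151.8 r 60.2 Frad -2.44 load cw 7.97 Fz 4.1 gap 0.26
```

Call:
drive_tool([
  {"hand":10,"dx":11.2,"dy":7.7,"dz":0,"roll":0},
])

```text
time_s: 11.4
ee_pos: [0.5908, 0.0226, 0.2274]
ee_rot: [0.0, 0.708, 0.706, -0.001]
contact_force: [-2.8, -7.3, 4.6]
finger_gap: 0.255
```

```bash
python3 -c "
from h import *
st()"
```

```text
t 11.4 tcp [0.5908 0.0226 0.2274] ang 138.7 r 60.2 Frad -2.71 load cw 7.4 Fz 4.6 gap 0.255
```

Call:
drive_tool([
  {"hand":10,"dx":9.2,"dy":10,"dz":0,"roll":0},
])

```text
time_s: 11.5
ee_pos: [0.6009, 0.0318, 0.2274]
ee_rot: [0.0, 0.708, 0.706, -0.001]
contact_force: [-3.3, -8.5, 4.0]
finger_gap: 0.263
```

```bash
python3 -c "
from h import *
st()"
```

```text
t 11.5 tcp [0.6009 0.0318 0.2274] ang 125.6 r 60.2 Frad -4.98 load cw 7.6 Fz 4.0 gap 0.263
```

Call:
drive_tool([
  {"hand":10,"dx":6.7,"dy":11.8,"dz":0,"roll":0},
])

```text
time_s: 11.6
ee_pos: [0.6128, 0.0383, 0.2274]
ee_rot: [0.0, 0.708, 0.706, -0.001]
contact_force: [-4.6, -8.5, 5.3]
finger_gap: 0.261
```

```bash
python3 -c "
from h import *
st()"
```

```text
t 11.6 tcp [0.6128 0.0383 0.2274] ang 112.7 r 60.2 Frad -6.06 load cw 7.48 Fz 5.3 gap 0.261
```

Call:
drive_tool([
  {"hand":10,"dx":3.4,"dy":13,"dz":0,"roll":0},
])

```text
time_s: 11.7
ee_pos: [0.6257, 0.042, 0.2274]
ee_rot: [-0.0, 0.708, 0.707, -0.001]
contact_force: [-7.0, -7.3, 6.1]
finger_gap: 0.262
```

```bash
python3 -c "
from h import *
st()"
```

```text
t 11.7 tcp [0.6257 0.042  0.2274] ang 99.9 r 60.1 Frad -6.0 load cw 8.13 Fz 6.1 gap 0.262
```

Call:
drive_tool([
  {"hand":10,"dx":0.5,"dy":13.6,"dz":0,"roll":0},
])

```text
time_s: 11.8
ee_pos: [0.6391, 0.0428, 0.2274]
ee_rot: [-0.001, 0.708, 0.707, -0.001]
contact_force: [-7.8, -5.1, 7.2]
finger_gap: 0.26
```

```bash
python3 -c "
from h import *
st()"
```

```text
t 11.8 tcp [0.6391 0.0428 0.2274] ang 87.1 r 60.1 Frad -5.51 load cw 7.5 Fz 7.2 gap 0.26
```

Call:
drive_tool([
  {"hand":10,"dx":-2.4,"dy":13.3,"dz":0,"roll":0},
])

```text
time_s: 11.9
ee_pos: [0.6523, 0.0407, 0.2274]
ee_rot: [-0.001, 0.707, 0.707, -0.001]
contact_force: [-9.1, -3.9, 6.7]
finger_gap: 0.262
```

```bash
python3 -c "
from h import *
st()"
```

```text
t 11.9 tcp [0.6523 0.0407 0.2274] ang 74.3 r 60.1 Frad -6.22 load cw 7.65 Fz 6.7 gap 0.262
```

Call:
drive_tool([
  {"hand":10,"dx":-5.4,"dy":12.3,"dz":0,"roll":0},
])

```text
time_s: 12.0
ee_pos: [0.6646, 0.0356, 0.2273]
ee_rot: [-0.001, 0.707, 0.707, -0.001]
contact_force: [-8.8, -1.9, 6.0]
finger_gap: 0.258
```

```bash
python3 -c "
from h import *
st()"
```

```text
t 12.0 tcp [0.6646 0.0356 0.2273] ang 61.6 r 60.1 Frad -5.86 load cw 6.86 Fz 6.0 gap 0.258
```

Call:
drive_tool([
  {"hand":10,"dx":-8,"dy":10.9,"dz":0,"roll":0},
])

```text
time_s: 12.1
ee_pos: [0.6755, 0.0281, 0.2274]
ee_rot: [-0.002, 0.707, 0.707, -0.0]
contact_force: [-9.7, 0.4, 7.2]
finger_gap: 0.262
```

```bash
python3 -c "
from h import *
st()"
```

```text
t 12.1 tcp [0.6755 0.0281 0.2274] ang 48.9 r 60.1 Frad -6.05 load cw 7.53 Fz 7.2 gap 0.262
```

Call:
drive_tool([
  {"hand":10,"dx":-10.2,"dy":8.9,"dz":0,"roll":0},
])

```text
time_s: 12.2
ee_pos: [0.6845, 0.0182, 0.2273]
ee_rot: [-0.002, 0.707, 0.707, 0.0]
contact_force: [-8.8, 3.3, 6.5]
finger_gap: 0.26
```

```bash
python3 -c "
from h import *
st()"
```

```text
t 12.2 tcp [0.6845 0.0182 0.2273] ang 36.2 r 60.0 Frad -5.2 load cw 7.84 Fz 6.5 gap 0.26
```

Call:
drive_tool([
  {"hand":10,"dx":-11.9,"dy":6.3,"dz":0,"roll":0},
])

```text
time_s: 12.3
ee_pos: [0.691, 0.0068, 0.2274]
ee_rot: [-0.002, 0.707, 0.707, 0.001]
contact_force: [-9.0, 5.9, 5.6]
finger_gap: 0.265
```

```bash
python3 -c "
from h import *
st()"
```

```text
t 12.3 tcp [0.691  0.0068 0.2274] ang 23.5 r 60.0 Frad -5.89 load cw 8.96 Fz 5.6 gap 0.265
```

Call:
drive_tool([
  {"hand":10,"dx":-7,"dy":2.2,"dz":0,"roll":0},
])

```text
time_s: 12.4
ee_pos: [0.6936, -0.0007, 0.2274]
ee_rot: [-0.002, 0.707, 0.707, 0.001]
contact_force: [-6.7, 5.8, 5.7]
finger_gap: 0.256
```

```bash
python3 -c "
from h import *
st()"
```

```text
t 12.4 tcp [ 0.6936 -0.0007  0.2274] ang 16.0 r 60.0 Frad -4.84 load cw 7.37 Fz 5.7 gap 0.256
```

Call:
drive_tool([
  {"hand":10,"dx":-12.4,"dy":2,"dz":0,"roll":0},
])

```text
time_s: 12.5
ee_pos: [0.6958, -0.0116, 0.2274]
ee_rot: [-0.002, 0.707, 0.707, 0.002]
contact_force: [-4.8, 7.5, 4.4]
finger_gap: 0.259
```

```bash
python3 -c "
from h import *
st()"
```

```text
t 12.5 tcp [ 0.6958 -0.0116  0.2274] ang 5.4 r 60.0 Frad -4.11 load cw 7.94 Fz 4.4 gap 0.259
```

Call:
drive_tool([
  {"hand":10,"dx":-12.5,"dy":-0.5,"dz":0,"roll":0},
])

```text
time_s: 12.6
ee_pos: [0.6956, -0.0243, 0.2274]
ee_rot: [-0.002, 0.707, 0.707, 0.002]
contact_force: [-3.7, 9.3, 4.8]
finger_gap: 0.26
```

```bash
python3 -c "
from h import *
st()"
```

```text
t 12.6 tcp [ 0.6956 -0.0243  0.2274] ang -6.8 r 60.0 Frad -4.82 load cw 8.82 Fz 4.8 gap 0.26
```

Call:
drive_tool([
  {"hand":10,"dx":-8.2,"dy":-1.9,"dz":0,"roll":0},
])

```text
time_s: 12.7
ee_pos: [0.6939, -0.033, 0.2274]
ee_rot: [-0.002, 0.707, 0.707, 0.002]
contact_force: [-1.2, 7.8, 3.6]
finger_gap: 0.261
```

```bash
python3 -c "
from h import *
st()"
```

```text
t 12.7 tcp [ 0.6939 -0.033   0.2274] ang -15.3 r 60.0 Frad -3.22 load cw 7.18 Fz 3.6 gap 0.261
```

Call:
drive_tool([
  {"hand":10,"dx":-11.5,"dy":-4.9,"dz":0,"roll":0},
])

```text
time_s: 12.8
ee_pos: [0.6898, -0.0437, 0.2274]
ee_rot: [-0.001, 0.707, 0.707, 0.003]
contact_force: [0.7, 7.6, 3.3]
finger_gap: 0.261
```

```bash
python3 -c "
from h import *
st()"
```

```text
t 12.8 tcp [ 0.6898 -0.0437  0.2274] ang -26.2 r 60.0 Frad -2.7 load cw 7.1 Fz 3.3 gap 0.261
```

Call:
drive_tool([
  {"hand":10,"dx":-10.8,"dy":-7.5,"dz":0,"roll":0},
])

```text
time_s: 12.9
ee_pos: [0.6827, -0.055, 0.2275]
ee_rot: [-0.001, 0.707, 0.707, 0.003]
contact_force: [2.5, 8.1, 2.9]
finger_gap: 0.261
```

```bash
python3 -c "
from h import *
st()"
```

```text
t 12.9 tcp [ 0.6827 -0.055   0.2275] ang -39.0 r 60.1 Frad -3.15 load cw 7.85 Fz 2.9 gap 0.261
```

Call:
drive_tool([
  {"hand":10,"dx":-8.9,"dy":-10,"dz":0,"roll":0},
])

```text
time_s: 13.0
ee_pos: [0.6731, -0.0644, 0.2275]
ee_rot: [-0.0, 0.707, 0.707, 0.003]
contact_force: [6.0, 6.2, 4.3]
finger_gap: 0.261
```

```bash
python3 -c "
from h import *
st()"
```

```text
t 13.0 tcp [ 0.6731 -0.0644  0.2275] ang -51.9 r 60.1 Frad -1.17 load cw 8.6 Fz 4.3 gap 0.261
```

Call:
drive_tool([
  {"hand":10,"dx":-5.5,"dy":-8.9,"dz":0,"roll":0},
])

```text
time_s: 13.1
ee_pos: [0.6639, -0.0704, 0.2275]
ee_rot: [0.0, 0.707, 0.707, 0.003]
contact_force: [7.0, 5.0, 2.3]
finger_gap: 0.258
```

```bash
python3 -c "
from h import *
st()"
```

```text
t 13.1 tcp [ 0.6639 -0.0704  0.2275] ang -62.3 r 60.1 Frad -1.15 load cw 8.52 Fz 2.3 gap 0.258
```

Call:
drive_tool([
  {"hand":10,"dx":-3.9,"dy":-9.7,"dz":0,"roll":0},
])

```text
time_s: 13.2
ee_pos: [0.6551, -0.0741, 0.2275]
ee_rot: [0.001, 0.707, 0.707, 0.004]
contact_force: [11.5, 6.2, -0.2]
finger_gap: 0.261
```

```bash
python3 -c "
from h import *
st()"
```

```text
t 13.2 tcp [ 0.6551 -0.0741  0.2275] ang -71.4 r 60.1 Frad -2.22 load cw 12.85 Fz -0.2 gap 0.261
```

Load jumped to 12.9 N from about 7.8 N free, so contact is made. Hold and re-read.

Call:
drive_tool([
  {"hand":10,"dx":0,"dy":0,"dz":0,"roll":0},
])

```text
time_s: 13.3
ee_pos: [0.6538, -0.0746, 0.2275]
ee_rot: [0.0, 0.707, 0.707, 0.003]
contact_force: [4.1, 1.8, 1.9]
finger_gap: 0.258
```

```bash
python3 -c "
from h import *
st()"
```

```text
t 13.3 tcp [ 0.6538 -0.0746  0.2275] ang -72.8 r 60.1 Frad -0.5 load cw 4.46 Fz 1.9 gap 0.258
```

Call:
drive_tool([
  {"hand":10,"dx":0,"dy":0,"dz":0,"roll":0},
  {"hand":10,"dx":0,"dy":0,"dz":0,"roll":0},
])

```text
time_s: 13.5
ee_pos: [0.6537, -0.0746, 0.2275]
ee_rot: [0.0, 0.707, 0.707, 0.002]
contact_force: [4.5, 3.0, 3.2]
finger_gap: 0.254
```

```bash
python3 -c "
from h import *
st()"
```

```text
t 13.5 tcp [ 0.6537 -0.0746  0.2275] ang -72.8 r 60.1 Frad -1.52 load cw 5.19 Fz 3.2 gap 0.254
```

Call:
drive_tool([
  {"hand":10,"dx":-0.2,"dy":-0.6,"dz":0,"roll":0},
])

```text
time_s: 13.6
ee_pos: [0.6536, -0.0746, 0.2275]
ee_rot: [0.0, 0.707, 0.707, 0.002]
contact_force: [6.9, 4.4, 2.5]
finger_gap: 0.264
```

```bash
python3 -c "
from h import *
st()"
```

```text
t 13.6 tcp [ 0.6536 -0.0746  0.2275] ang -72.9 r 60.1 Frad -2.19 load cw 7.91 Fz 2.5 gap 0.264
```

Call:
drive_tool([
  {"hand":10,"dx":-0.2,"dy":-0.6,"dz":0,"roll":0},
])

```text
time_s: 13.7
ee_pos: [0.6536, -0.0747, 0.2275]
ee_rot: [0.001, 0.707, 0.707, 0.003]
contact_force: [8.9, 5.5, 1.4]
finger_gap: 0.262
```

```bash
python3 -c "
from h import *
st()"
```

```text
t 13.7 tcp [ 0.6536 -0.0747  0.2275] ang -73.0 r 60.1 Frad -2.65 load cw 10.07 Fz 1.4 gap 0.262
```

Call:
drive_tool([
  {"hand":10,"dx":-0.2,"dy":-0.6,"dz":0,"roll":0},
])

```text
time_s: 13.8
ee_pos: [0.6535, -0.0747, 0.2275]
ee_rot: [0.001, 0.707, 0.707, 0.003]
contact_force: [12.4, 5.6, 1.3]
finger_gap: 0.259
```

```bash
python3 -c "
from h import *
st()
st()"
```

```text
t 13.8 tcp [ 0.6535 -0.0747  0.2275] ang -73.1 r 60.1 Frad -1.73 load cw 13.53 Fz 1.3 gap 0.259
t 13.8 tcp [ 0.6535 -0.0747  0.2275] ang -73.1 r 60.1 Frad -1.73 load cw 13.53 Fz 1.3 gap 0.259
```

Call:
drive_tool([
  {"hand":10,"dx":0,"dy":0,"dz":0,"roll":0},
])

```text
time_s: 13.9
ee_pos: [0.6536, -0.0747, 0.2275]
ee_rot: [0.001, 0.707, 0.707, 0.003]
contact_force: [9.6, 4.8, 1.3]
finger_gap: 0.263
```

```bash
python3 -c "
from h import *
st()"
```

```text
t 13.9 tcp [ 0.6536 -0.0747  0.2275] ang -73.0 r 60.1 Frad -1.78 load cw 10.55 Fz 1.3 gap 0.263
```

The breakaway load is about 12.5–13.5 N, which puts the foot at roughly 60 N. I'll unload the hand, open and lift away.

Call:
drive_tool([
  {"hand":10,"dx":0.6,"dy":2,"dz":0,"roll":0},
  {"hand":10,"dx":0,"dy":0,"dz":0,"roll":0},
])

```text
time_s: 14.1
ee_pos: [0.6537, -0.0747, 0.2274]
ee_rot: [-0.0, 0.707, 0.707, 0.001]
contact_force: [3.5, 3.6, 3.9]
finger_gap: 0.257
```

```bash
python3 -c "
from h import *
st()"
```

```text
t 14.1 tcp [ 0.6537 -0.0747  0.2274] ang -72.8 r 60.1 Frad -2.4 load cw 4.4 Fz 3.9 gap 0.257
```

Call:
drive_tool([
  {"hand":60,"dx":0,"dy":0,"dz":0,"roll":0},
  {"hand":60,"dx":0,"dy":0,"dz":0,"roll":0},
  {"hand":60,"dx":0,"dy":0,"dz":0,"roll":0},
  {"hand":60,"dx":0,"dy":0,"dz":0,"roll":0},
  {"hand":60,"dx":0,"dy":0,"dz":0,"roll":0},
])

```text
time_s: 14.6
ee_pos: [0.6526, -0.0761, 0.2266]
ee_rot: [-0.0, 0.708, 0.706, -0.0]
contact_force: [0.4, 0.2, -0.5]
finger_gap: 0.702
```

Call:
drive_tool([
  {"hand":60,"dx":0,"dy":0,"dz":-25,"roll":0},
  {"hand":60,"dx":0,"dy":0,"dz":-40,"roll":0},
  {"hand":60,"dx":0,"dy":0,"dz":-40,"roll":0},
  {"hand":60,"dx":0,"dy":-40,"dz":0,"roll":0},
  {"hand":60,"dx":0,"dy":-50,"dz":0,"roll":0},
  {"hand":60,"dx":0,"dy":-50,"dz":0,"roll":0},
  {"hand":60,"dx":-40,"dy":-50,"dz":0,"roll":0},
  {"hand":60,"dx":-40,"dy":-50,"dz":0,"roll":0},
])

```text
time_s: 15.4
ee_pos: [0.4327, -0.138, 0.3322]
ee_rot: [0.001, 0.707, 0.707, 0.0]
contact_force: [-0.4, -0.7, 0.6]
finger_gap: 0.701
```

Call:
drive_tool([
  {"hand":60,"dx":-40,"dy":0,"dz":0,"roll":0},
  {"hand":60,"dx":-40,"dy":0,"dz":0,"roll":0},
  {"hand":60,"dx":0,"dy":0,"dz":0,"roll":0},
  {"hand":60,"dx":0,"dy":0,"dz":0,"roll":0},
])

```text
time_s: 15.8
ee_pos: [0.4341, -0.2187, 0.3317]
ee_rot: [-0.0, 0.708, 0.706, -0.0]
contact_force: [0.3, 0.0, 1.1]
finger_gap: 0.701
```

```bash
python3 -c "
from h import *
st()
snap('scene','scene6');snap('top','top6')
crop('top6',260,120,360,250,4.5,'ct6')
f=lambda L:np.array(L)/4.5+[260,120]
"
```

```text
t 15.8 tcp [ 0.4341 -0.2187  0.3317] ang -135.1 r 285.2 Frad -0.23 load cw 0.2 Fz 1.1 gap 0.701
```

View pics/ct6.png

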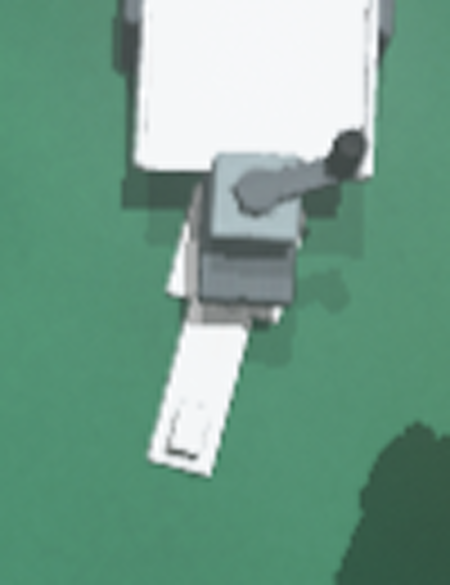

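View pics/scene6.png

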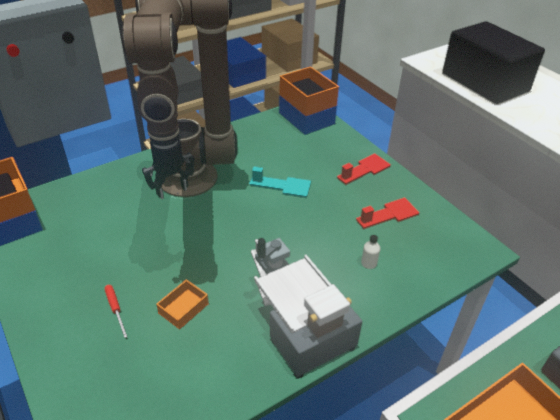

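The plate is exactly where it was (neck end still at crop (148,460)/(211,476)). The crank is at rest with the handle at (347,152), the arm is clear, and the tray, screwdriver and bottle are where they started.

```bash
python3 -c "
from h import *
print(manip.finish_job())"
```

```text
the job is handed in; nothing more can be done
None
```

The job is handed in at about 16 s of the 72 s allowed. The aluminium plate is under the jack foot, and the foot bears on it with an estimated 50–65 N. No verdict was reported.

- **Plate:** I gripped it by its lug and slid it flat under the foot. Each camera put its centre about 4 mm from the jack axis. The arm's own positions, with the axis found from the crank's circle, put it about 2 mm off.
- **Cranking:** I wound the crank clockwise about 508° in all. The free-running load was about 7.8 N, and at contact it rose to 12.9 N. A slow re-check did not move the crank at 10 N and only crept at about 12.5–13.5 N, so it sits at the intended rise of about two thirds. The foot force comes from the crank load and angle, because nothing measures it directly.
- **Last look:** The crank is released and the arm is clear. The plate did not move during winding, and the tray, screwdriver, bottle and look-alikes show no movement.
- **Disagreements:** The two cameras differed by 3–8 mm in absolute position, so I relied on relative positions. Standing-still crank loads varied too much to use as a baseline (−3.6 N once while free, 4.5–5 N under load). The force estimate therefore rests on the moving and breakaway loads. My first two move calls were refused for missing fields, and the arm did not move.

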